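Free the dust collector's filter cover with a screwdriver

ROBOT

A 6-joint arm with a two-finger parallel gripper is mounted at the origin on a cart in front of the work surface, level with it; the furniture and walls round the work are solid. World frame = base frame: x ahead of the robot, y to its left, z up, the work surface at z = 0. Lengths are in m, angles in rad, forces in N, time in s.
With the tool pointing down it reaches from about 0.25 to 0.725 m from the base axis. Payload 4 kg.
Tool frame: the origin (TCP) lies on the centre line of the jaws, within the pads' length; the fingertips stand 14 mm ahead of it and the grasp point (between the pads) lies 5 mm behind it; z points along the fingers, x is the direction in which the jaws open and shut, and the axes are right-handed (so a half turn about z gives the same grasp; the last joint's range is limited). The gripper opens to 85 mm and grips with 20 to 120 N. Pads are 22 mm wide; open, the fingers measure 114 mm over their backs; the gripper's body (76 mm by 85 mm) begins 54 mm behind the grasp point. The pads swing forward as they close: fully open they stand 13 mm farther back than shut.
Start: joints at [1.252, 0.241, 0.005, 1.335, 0, 1.571], TCP at [0.157, 0.475, 0.245] pointing down, gripper open.
Joint ranges: [-2.72, 2.72], [-1.05, 1.87], [-1.09, 1.28], [-1.99, 2.15], [-1.42, 1.44], [-3.14, 3.14]. Speed limits (rad/s): [2.79, 2.79, 3.14, 3.14, 3.14, 3.14].

INTERFACE

Orientations are given as a unit quaternion [x, y, z, w].
In Python, from workcell import bot gives the robot as it stands.
- The arm moves only by the tool play_rows, never from a script. Its argument "motion" is a list of rows, each an object with "fingers": the closure, from -1 (fully open) to 1 (shut), so that 0 is half open; "translation": the shift along the tool's x, y, z in cm, a list of three; "roll": the turn about the tool's z in degrees. A call has 1 to 20 rows; each row is the pose to reach, as a shift and turn from the pose commanded when the call began, along the tool's axes at that moment; what a row does not reach only later rows make up. A row lasts 1/12 s, in which the tool goes at most 41.7 mm and 7.16 degrees, less where a joint would pass 70% of its speed; a pose out of reach is approached as far as the arm can. A call with a gripper value outside its range is refused whole. The fingers move at their own pace and stop on an object; the grip force is fixed at half the most. Time passes only in rows, so rows that repeat a pose let the fingers close. It gives the time, the measured TCP pose, the force and the opening at its end, in the units of the state.
- bot.get_obs(): the state, without advancing time (a new reading comes with each control period).
- bot.camera(name): name is "side" or "top"; returns a dict with "pixels" (480x640x3 uint8, red, green, blue), "intrinsics" (3x3 intrinsics, pixels), "world_to_cam" (4x4, takes a point from world to camera coordinates). Camera axes: x right, y down, z forward; pixel columns grow to the right and rows downward; lengths in m; the calibration is good to about 2 mm. A picture is of the moment at which its call begins. There is no depth.
- bot.job_done(): hands the job in, once; it reports no verdict.
The state is a dict: "clock": time; "joint_pos": joint angles; "joint_vel": joint speeds; "tau": joint torques, N m; "eef_pos": TCP position; "tool_rot": TCP orientation; "ft_force": force on the tool from outside, world axes, zero at the start; "ft_torque": the same for the moment, N m; "grip_width": finger opening in m.
Only numpy, scipy, OpenCV 4.12 (cv2) and the standard library are available. Lean on these libraries where they do the work, as an engineer would, in place of code of your own. Each camera call takes 0.05 s, during which the arm holds its last target. There are 200 camera calls.

TASK

Open the desktop dust collector for a filter change: take the screwdriver from its wooden block, turn both slotted cam fasteners a quarter turn anticlockwise with it so that they release the grille cover, and put the screwdriver back upright in its hole. Then lift the freed cover off and lay it flat on the table, top side up, without dropping it and without disturbing the jar, bottle and cup.

Things in the scene. Friction and masses are not known exactly. Their poses are not given: they have to be found in the camera images.
- collector: white desktop dust collector, a fixed low box 150 (x) x 240 (y) x 60 mm. Origin under its centre on the table, its z up. Its flat top is 60 mm above the table, with a filter opening under the cover. The two fasteners stand on the top at y = +82 mm (cam_1) and y = -82 mm (cam_2) of its frame, x = 0. Four ribs, 3 mm high, stand along the cover's long sides 40 to 66 mm from its middle; between them the sides are open for the fingers
- cam_1_slot (a point): centre of the top of steel fastener head 1 (24 mm diameter, 16.3 mm above the collector's top). A slot 4.8 mm wide (flared to 7 mm at the top), 7 mm deep and open at both ends runs across the head along this point's x axis; the point turns with the fastener. Its x axis also points along the fastener's tongue (10 mm wide, reaching 26 mm from the axis, underside 6.8 mm above the collector's top), which at joint value 0 lies over the end of the cover. z up
- cam_2_slot (a point): the same for fastener head 2, at the other end of the cover
- cam_1 (a joint): turn of fastener 1, rad: 0 = locked (tongue over the cover), 1.571 = stop, tongue along the cover's end edge; grows anticlockwise seen from above. The cover is free of it beyond 1.1. It stays where it is left; turning it takes about 0.03 N m, and the loose fit of the blade and the grip lets the hand run some 0.2 to 0.4 rad ahead of it
- cam_2 (a joint): the same for fastener 2
- cover_mid (a point): centre of the loose flat aluminium grille cover, 62 (x) x 134 (y) x 6 mm, 75 g; its z up. It lies on the collector's top, so this point starts 63 mm above the table, and 3 mm when it lies on the table. The table right of the collector (about x 0.49 to 0.63, y -0.35 to -0.25 in the robot's frame), beyond the green cutting mat and nearer than the cup, is always free
- stand: fixed beech block 56 (x) x 92 (y) x 54 mm, origin under its centre
- stand_hole (a point): mouth of the screwdriver's hole in the top of the block: 18 mm diameter, 50 mm deep, vertical; z up. (Two 6 mm holes beside it are too small.)
- driver_grip (a point): middle of the screwdriver's black six-sided handle (22 mm across flats, 70 mm long: 35 mm above and below this point). It stands upright in the block, collar (26 mm diameter, underside 41 mm below this point) on the block's top; 60 g. z points from the blade to the handle's end; two of the handle's flats face along y. The blade is 12 mm wide along x and 2.6 mm thick along y
- driver_tip (a point): end of the screwdriver's blade, 89 mm below driver_grip on the driver's axis, same axes. The blade and shank below the collar are 48 mm long
- jar: bystander: small screw-lid jar, 40 mm diameter, 36 mm high, origin under its centre
- bottle: bystander: squeeze bottle with a nozzle, 33 mm diameter, 102 mm high, origin under its centre
- cup: bystander: small pale mixing cup, 41 mm diameter, 28 mm high, origin under its centre
There are look-alikes about, which are no part of the job. Of the things that look like the part that bears cover_mid, the larger one is meant. Several things have the shape of the stand; the one meant has the colours described above.

How it is judged:
By the outcome, as a careful person would: the job done as asked, in the order asked, and still so for the second after the job is handed in, with the robot touching nothing.
It also fails if it takes over 72 s, if anything falls off the work surface, if the arm or the gripper's body presses on something with over 40 N, if the wrist force passes 120 N, or if a joint passes its speed limit or range.

## Working session

There is one attempt and no reset: what is moved stays moved. The work goes in short steps, Python scripts to look and compute and a tool call to move; the robot and the scene stay as the last step left them, time stands still between calls to the robot, and variables do not carry over. Pictures are saved under pics/ and viewed, about 8 in all and at most 12, crops included, and the job is handed in when it is done.

Besides the shell and the picture viewer there is one more tool, called after "Call:" as a command line: name --argument value ..., lists and objects as JSON in quotes. play_rows: Moves the arm, as the interface text tells. Its arguments: {"type":"object","properties":{"motion":{"type":"array","items":{"type":"object","properties":{"fingers":{"type":"number"},"translation":{"type":"array","items":{"type":"number"}},"roll":{"type":"number"}}}}},"required":["motion"]}

```bash
mkdir -p pics
cat > h.py <<'E'
import numpy as np,cv2
from workcell import bot
def snap(n,f):
    c=bot.camera(n); np.savez('pics/'+f+'.npz',**{k:np.array(v) for k,v in c.items()})
    cv2.imwrite('pics/'+f+'.png',cv2.cvtColor(np.array(c['pixels']),cv2.COLOR_RGB2BGR)); return c
def ray(f,u,v,z):
    c=np.load('pics/'+f+'.npz'); K=c['intrinsics'];T=c['world_to_cam'];R=T[:3,:3];o=-R.T@T[:3,3]
    d=R.T@np.linalg.solve(K,[u,v,1]); return o+d*(z-o[2])/d[2]
def proj(f,p):
    c=np.load('pics/'+f+'.npz');T=c['world_to_cam'];q=c['intrinsics']@(T[:3,:3]@np.array(p)+T[:3,3]);return q[:2]/q[2]
def crop(f,u0,v0,u1,v1,s,out):
    i=cv2.imread('pics/'+f+'.png')[v0:v1,u0:u1]; cv2.imwrite('pics/'+out+'.png',cv2.resize(i,None,fx=s,fy=s,interpolation=cv2.INTER_CUBIC))
E
python3 - <<'E'
from h import *
for n in('top','side'):
    c=snap(n,n+'0'); T=np.array(c['world_to_cam']); print(n,-T[:3,:3].T@T[:3,3],T[:3,:3].round(3).tolist(),np.array(c['intrinsics']).tolist())
print(bot.get_obs())
E
```

```text
top [ 0.49659898 -0.0344683   1.16179481] [[-0.028, -1.0, 0.005], [-0.998, 0.028, -0.063], [0.063, -0.007, -0.998]] [[550.2652991777052, 0.0, 310.720547958328], [0.0, 550.2652991777052, 231.72832595788722], [0.0, 0.0, 1.0]]
side [0.33590813 0.96263934 0.87879939] [[-0.975, -0.222, 0.011], [-0.143, 0.586, -0.798], [0.17, -0.779, -0.603]] [[601.2257541774029, 0.0, 312.7345844443356], [0.0, 601.2257541774029, 246.88517303372373], [0.0, 0.0, 1.0]]
{'clock': 0.1, 'joint_pos': array([ 1.25202502e+00,  2.41351343e-01,  3.87664339e-03,  1.33520579e+00,
       -1.85374210e-05,  1.57079785e+00]), 'joint_vel': array([ 0.00166187, -0.00176973,  0.00196245,  0.00109433, -0.00105488,
        0.00254872]), 'tau': array([-5.89053634e-04, -3.73136795e+01,  2.53010738e+01,  1.08615871e-02,
       -3.71849580e-05, -8.08719172e-07]), 'eef_pos': array([0.156538  , 0.47430259, 0.24450186]), 'tool_rot': array([ 8.10370371e-01,  5.85917208e-01, -7.58002935e-04,  5.59493673e-04]), 'ft_force': array([ 0.07791408, -0.69702219,  0.30877996]), 'ft_torque': array([-0.00211256, -0.0109124 ,  0.00221586]), 'grip_width': 0.08528843174982019}
```

View pics/top0.png

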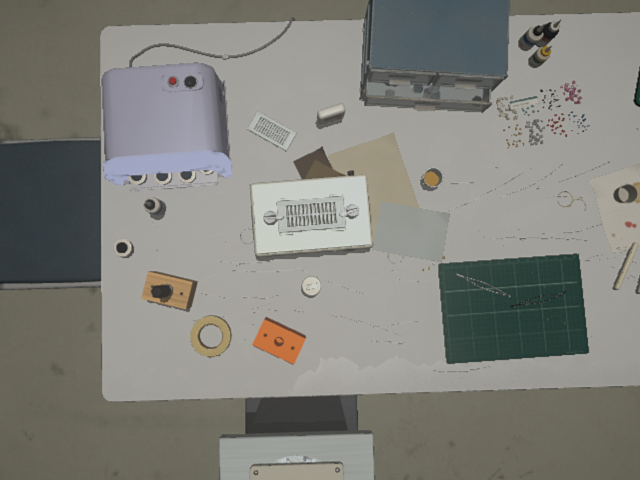

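View pics/side0.png

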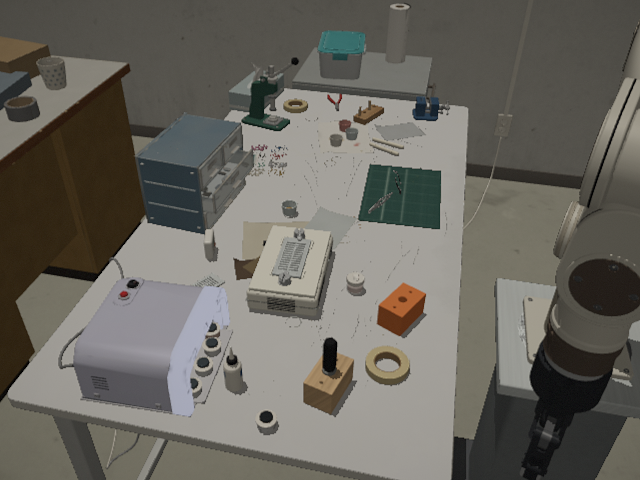

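Run:
```python
from h import *
crop('top0',240,165,380,265,5.5,'c1')
a=cv2.imread('pics/top0.png')[260:325,130:210]; b=cv2.imread('pics/side0.png')[330:415,295:365]
a=cv2.resize(a,None,fx=5,fy=5,interpolation=3); b=cv2.resize(b,None,fx=5,fy=5,interpolation=3)
o=np.zeros((425,760,3),np.uint8); o[:325,:400]=a; o[:425,400:750]=b; cv2.imwrite('pics/c2.png',o)
```

```text
(no output)
```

View pics/c1.png

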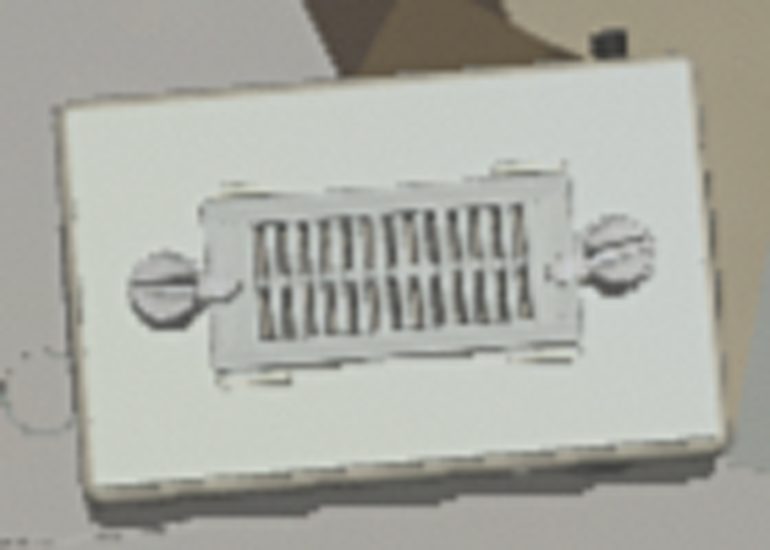

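View pics/c2.png

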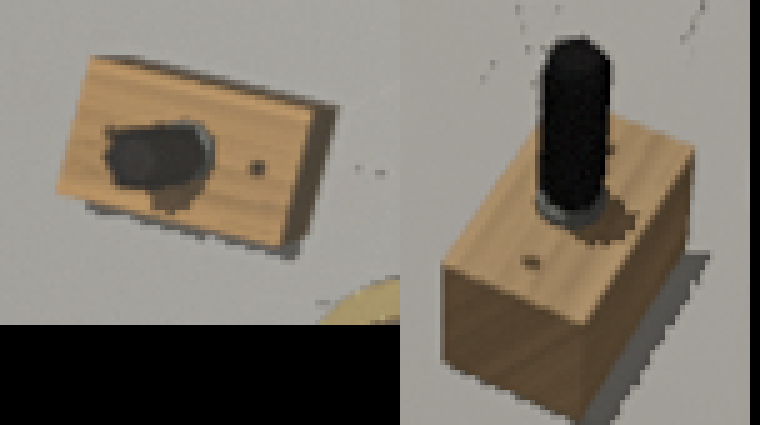

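Run:
```python
from h import *
f=lambda x,y:(240+(x+.5)/5.5-.5,165+(y+.5)/5.5-.5)
C=np.array([ray('top0',*f(*p),.06) for p in[(63,103),(690,58),(728,440),(90,495)]]); print('corners',C.round(4)); c=C.mean(0)
m=cv2.minAreaRect(C[:,:2].astype('f4')*1000);print('coll',c.round(4),m)
y1=(C[0]+C[3]-C[1]-C[2])[:2];x1=(C[0]+C[1]-C[2]-C[3])[:2];print('yaw',np.degrees([np.arctan2(-y1[0],y1[1]),np.arctan2(x1[1],x1[0])]))
for p in[(163,290),(617,255)]:print('head',ray('top0',*f(*p),.0763).round(4))
cv=[ray('top0',*f(*p),.066) for p in[(203,203),(567,172),(580,345),(218,372)]];print('cover',np.round(cv,4),np.mean(cv,0))
g=lambda x,y:(130+(x+.5)/5-.5,260+(y+.5)/5-.5)
s=lambda x,y:(295+(x-400+.5)/5-.5,330+(y+.5)/5-.5)
S=np.array([ray('top0',*g(*p),.054) for p in[(95,57),(315,107),(282,246),(57,193)]]);print('stand',S.round(4),S.mean(0))
y1=(S[0]+S[3]-S[1]-S[2])[:2];x1=(S[0]+S[1]-S[2]-S[3])[:2];print('yaw',np.degrees([np.arctan2(-y1[0],y1[1]),np.arctan2(x1[1],x1[0])]),np.hypot(*x1)/2,np.hypot(*y1)/2)
print('holes',[ray('top0',*g(*p),.054).round(4) for p in[(110,132),(257,168)]])
print('grip end top',ray('top0',*g(135,160),.13),'side',ray('side0',*s(576,52),.13))
print('side stand',[ray('side0',*s(*p),.054).round(4) for p in[(445,265),(695,147),(583,323)]])
print('side holes',[ray('side0',*s(*p),.054).round(4) for p in[(531,262),(608,150)]])
for n,u,v,z in[('jar',311,286,.036),('bottle',153,204,.05),('cup',431,178,.028)]:print(n,ray('top0',u,v,z))
```

```text
corners [[ 0.6675  0.0754  0.06  ]
 [ 0.6779 -0.1551  0.06  ]
 [ 0.5371 -0.1641  0.06  ]
 [ 0.5236  0.0686  0.06  ]]
coll [ 0.6015 -0.0438  0.06  ] ((602.2716064453125, -43.56700897216797), (144.02627563476562, 233.1482391357422), 3.325798511505127)
yaw [2.95281915 3.17533189]
head [0.5962 0.0393 0.0763]
head [ 0.6043 -0.1245  0.0763]
cover [[ 0.6285  0.0247  0.066 ]
 [ 0.6362 -0.1082  0.066 ]
 [ 0.5729 -0.1109  0.066 ]
 [ 0.5667  0.0207  0.066 ]] [ 0.60109544 -0.04341497  0.066     ]
stand [[0.4969 0.285  0.054 ]
 [0.4744 0.1972 0.054 ]
 [0.4195 0.2111 0.054 ]
 [0.4431 0.3007 0.054 ]] [0.45848738 0.2484857  0.054     ]
yaw [-14.56349956 -15.24430558] 0.05636126191686377 0.09160219617250477
holes [array([0.4668, 0.2793, 0.054 ]), array([0.4508, 0.2207, 0.054 ])]
grip end top [0.45817639 0.24854652 0.13      ] side [0.46025698 0.24633715 0.13      ]
side stand [array([0.497, 0.285, 0.054]), array([0.421 , 0.2103, 0.054 ]), array([0.4449, 0.2987, 0.054 ])]
side holes [array([0.468 , 0.2767, 0.054 ]), array([0.4517, 0.2191, 0.054 ])]
jar [ 0.45713296 -0.03977184  0.036     ]
bottle [0.63221497 0.27594316 0.05      ]
cup [ 0.67338649 -0.29559142  0.028     ]
```

```bash
cat >> h.py <<'E'
def plan(x,y,z,psi,show=True):
    o=bot.get_obs();q=o['tool_rot'];p=o['eef_pos']
    from scipy.spatial.transform import Rotation as Ro
    R=Ro.from_quat(q).as_matrix();cur=np.degrees(np.arctan2(R[1,0],R[0,0]))
    t=R.T@(np.array([x,y,z])-p)*100
    print('t',o['clock'].__round__(2),'pos',p.round(4),'psi',cur.round(2),'w',round(o['grip_width'],4),'F',np.round(o['ft_force'],1),'j6',np.degrees(o['joint_pos'][5]).round(1),'tilt',R[2].round(3),'\n -> trans cm',t.round(2),'roll',round(cur-psi,2))
E
python3 -c "
from h import *
plan(.459,.248,.245,75.1);plan(.459,.248,.09,75.1)"
```

```text
t 0.1 pos [0.1565 0.4743 0.2445] psi 71.74 w 0.0853 F [ 0.1 -0.7  0.3] j6 90.0 tilt [-0.002  0.    -1.   ] 
 -> trans cm [-1.201e+01  3.581e+01 -3.000e-02] roll -3.36
t 0.1 pos [0.1565 0.4743 0.2445] psi 71.74 w 0.0853 F [ 0.1 -0.7  0.3] j6 90.0 tilt [-0.002  0.    -1.   ] 
 -> trans cm [-11.98  35.81  15.47] roll -3.36
```

Call:
play_rows --motion '[{"fingers": -1,"translation": [-4,12,0],"roll": -3.4},{"fingers": -1,"translation": [-12,35.8,0],"roll": -3.4},{"fingers": -1,"translation": [-12,35.8,0],"roll": -3.4},{"fingers": -1,"translation": [-12,35.8,0],"roll": -3.4},{"fingers": -1,"translation": [-12,35.8,0],"roll": -3.4},{"fingers": -1,"translation": [-12,35.8,0],"roll": -3.4},{"fingers": -1,"translation": [-12,35.8,0],"roll": -3.4},{"fingers": -1,"translation": [-12,35.8,0],"roll": -3.4},{"fingers": -1,"translation": [-12,35.8,0],"roll": -3.4},{"fingers": -1,"translation": [-12,35.8,0],"roll": -3.4},{"fingers": -1,"translation": [-12,35.8,0],"roll": -3.4},{"fingers": -1,"translation": [-12,35.8,0],"roll": -3.4},{"fingers": -1,"translation": [-12,35.8,0],"roll": -3.4},{"fingers": -1,"translation": [-12,35.8,0],"roll": -3.4}]'

```text
clock: 1.27
eef_pos: [0.4579, 0.2497, 0.2453]
tool_rot: [0.792, 0.611, -0.0, -0.0]
ft_force: [-0.1, 0.1, -0.5]
grip_width: 0.0855
```

```bash
python3 -c "
from h import *
plan(.459,.248,.088,75.1)"
```

```text
t 1.27 pos [0.4579 0.2497 0.2453] psi 75.27 w 0.0855 F [-0.1  0.1 -0.5] j6 43.3 tilt [-0.    -0.001 -1.   ] 
 -> trans cm [-0.13  0.16 15.73] roll 0.17
```

Call:
play_rows --motion '[{"fingers": -1,"translation": [-0.1,0.1,4],"roll": 0.2},{"fingers": -1,"translation": [-0.1,0.1,8],"roll": 0.2},{"fingers": -1,"translation": [-0.1,0.1,12],"roll": 0.2},{"fingers": -1,"translation": [-0.1,0.1,14.5],"roll": 0.2},{"fingers": -1,"translation": [-0.1,0.1,15.7],"roll": 0.2},{"fingers": -1,"translation": [-0.1,0.1,15.7],"roll": 0.2},{"fingers": -1,"translation": [-0.1,0.1,15.7],"roll": 0.2},{"fingers": 0,"translation": [-0.1,0.1,15.7],"roll": 0.2},{"fingers": 0.3,"translation": [-0.1,0.1,15.7],"roll": 0.2},{"fingers": 1,"translation": [-0.1,0.1,15.7],"roll": 0.2},{"fingers": 1,"translation": [-0.1,0.1,15.7],"roll": 0.2},{"fingers": 1,"translation": [-0.1,0.1,15.7],"roll": 0.2},{"fingers": 1,"translation": [-0.1,0.1,15.7],"roll": 0.2},{"fingers": 1,"translation": [-0.1,0.1,15.7],"roll": 0.2},{"fingers": 1,"translation": [-0.1,0.1,15.7],"roll": 0.2}]'

```text
clock: 2.52
eef_pos: [0.4603, 0.2477, 0.0893]
tool_rot: [0.794, 0.608, 0.001, 0.0]
ft_force: [-0.6, 0.1, 6.1]
grip_width: 0.0232
```

```bash
python3 -c "
from h import *
plan(.597,.039,.2,3)"
```

```text
t 2.52 pos [0.4603 0.2477 0.0893] psi 74.93 w 0.0232 F [-0.6  0.1  6.1] j6 43.4 tilt [ 0.001  0.001 -1.   ] 
 -> trans cm [-16.58  18.64 -11.07] roll 71.93
```

Call:
play_rows --motion '[{"fingers": 1,"translation": [0,0,0],"roll": 0},{"fingers": 1,"translation": [0,0,0],"roll": 0},{"fingers": 1,"translation": [0,0,-1],"roll": 0},{"fingers": 1,"translation": [0,0,-3],"roll": 0},{"fingers": 1,"translation": [0,0,-5],"roll": 0},{"fingers": 1,"translation": [0,0,-7],"roll": 0},{"fingers": 1,"translation": [0,0,-9],"roll": 0},{"fingers": 1,"translation": [0,0,-11],"roll": 0},{"fingers": 1,"translation": [0,0,-11],"roll": 0},{"fingers": 1,"translation": [0,0,-11],"roll": 0},{"fingers": 1,"translation": [0,0,-11],"roll": 0}]'

```text
clock: 3.43
eef_pos: [0.4593, 0.2471, 0.1976]
tool_rot: [0.794, 0.608, -0.001, -0.0]
ft_force: [0.5, 0.8, -0.9]
grip_width: 0.0236
```

Run:
```python
from h import *
plan(.597,.039,.2,3)
snap('side','s1');snap('top','t1')
p=bot.get_obs()['eef_pos']; u,v=map(int,proj('side' and 's1',p-[0,0,.04])); print(u,v)
a=cv2.imread('pics/s1.png')[v-60:v+60,u-60:u+60]
b=cv2.imread('pics/side0.png')[215:320,245:340]
a=cv2.resize(a,(400,400),interpolation=3);b=cv2.resize(b,None,fx=4,fy=4,interpolation=3)
o=np.zeros((420,790,3),np.uint8);o[:400,:400]=a;o[:420,405:785]=b;cv2.imwrite('pics/c3.png',o)
```

```text
t 3.43 pos [0.4593 0.2471 0.1976] psi 74.93 w 0.0236 F [ 0.5  0.8 -0.9] j6 43.4 tilt [-0.001 -0.001 -1.   ] 
 -> trans cm [-16.51  18.71  -0.24] roll 71.93
330 329
```

View pics/c3.png

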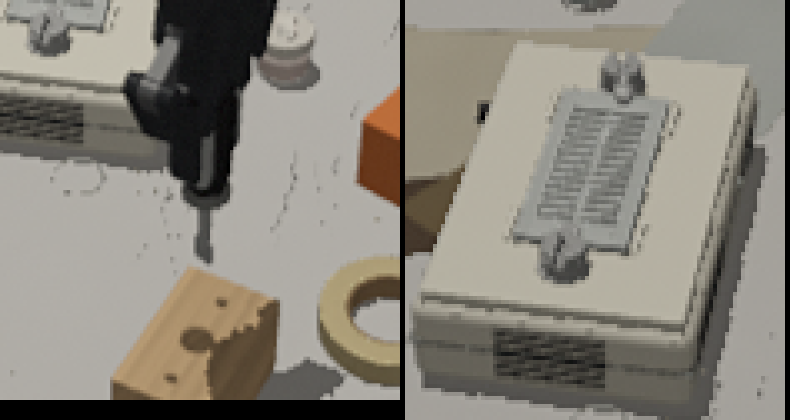

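Run:
```python
from h import *
f=lambda x,y:(245+(x-404.5)/4-.5,215+(y+.5)/4-.5)
for p in[(563,247),(624,72)]:print(ray('side0',*f(*p),.0763).round(4))
C=[ray('side0',*f(*p),.066) for p in[(557,92),(672,100),(630,250),(514,240)]];print(np.round(C,4),np.mean(C,0))
print('hole side',ray('s1',270+196.5/3.333-.5,269+340.5/3.333-.5,.054))
```

```text
[0.5978 0.0388 0.0763]
[ 0.6042 -0.1197  0.0763]
[[ 0.6402 -0.1055  0.066 ]
 [ 0.5746 -0.1136  0.066 ]
 [ 0.5664  0.021   0.066 ]
 [ 0.6278  0.0274  0.066 ]] [ 0.60223978 -0.04265262  0.066     ]
hole side [0.46013347 0.24817663 0.054     ]
```

Call:
play_rows --motion '[{"fingers": 1,"translation": [-1.5,1.8,0],"roll": 6},{"fingers": 1,"translation": [-3,3.6,0],"roll": 12},{"fingers": 1,"translation": [-4.5,5.4,0],"roll": 18},{"fingers": 1,"translation": [-6,7.2,0],"roll": 24},{"fingers": 1,"translation": [-7.5,9,0],"roll": 30},{"fingers": 1,"translation": [-9,10.8,0],"roll": 36},{"fingers": 1,"translation": [-10.5,12.6,0],"roll": 42},{"fingers": 1,"translation": [-12,14.4,0],"roll": 48},{"fingers": 1,"translation": [-13.5,16.2,0],"roll": 54},{"fingers": 1,"translation": [-15,17.5,0],"roll": 60},{"fingers": 1,"translation": [-16.5,18.7,0],"roll": 66},{"fingers": 1,"translation": [-16.5,18.7,0],"roll": 72},{"fingers": 1,"translation": [-16.5,18.7,1],"roll": 72},{"fingers": 1,"translation": [-16.5,18.7,2.3],"roll": 72},{"fingers": 1,"translation": [-16.5,18.7,2.3],"roll": 72},{"fingers": 1,"translation": [-16.5,18.7,2.3],"roll": 72}]'

```text
clock: 4.87
eef_pos: [0.5959, 0.0399, 0.1731]
tool_rot: [1.0, 0.027, -0.002, 0.0]
ft_force: [-0.2, -0.3, 0.2]
grip_width: 0.023
```

Run:
```python
from h import *
plan(.597,.039,.155,3)
snap('side','s2');snap('top','t2')
p=bot.get_obs()['eef_pos']; u,v=map(int,proj('s2',[.597,.039,.09])); print(u,v, proj('s2',p-[0,0,.0833]),proj('s2',[p[0],p[1],.0763]))
crop('s2',u-40,v-35,u+40,v+25,9,'c4')
print(u-40,v-35)
```

```text
t 4.87 pos [0.5959 0.0399 0.1731] psi 3.08 w 0.023 F [-0.2 -0.3  0.2] j6 90.8 tilt [-0.005 -0.    -1.   ] 
 -> trans cm [0.12 0.09 1.81] roll 0.08
284 271 [284.14184053 271.02928339] [284.27137721 276.78307917]
244 236
```

View pics/c4.png

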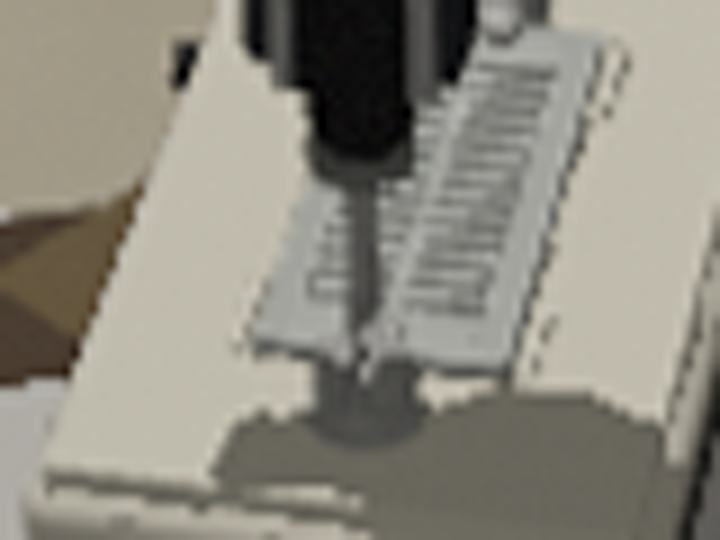

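Call:
play_rows --motion '[{"fingers": 1,"translation": [0.05,0.05,0],"roll": 0},{"fingers": 1,"translation": [0.05,0.05,0],"roll": 0},{"fingers": 1,"translation": [0.05,0.05,0.4],"roll": 0},{"fingers": 1,"translation": [0.05,0.05,0.8],"roll": 0},{"fingers": 1,"translation": [0.05,0.05,1.1],"roll": 0},{"fingers": 1,"translation": [0.05,0.05,1.3],"roll": 0},{"fingers": 1,"translation": [0.05,0.05,1.5],"roll": 0},{"fingers": 1,"translation": [0.05,0.05,1.6],"roll": 0},{"fingers": 1,"translation": [0.05,0.05,1.6],"roll": 0}]'

```text
clock: 5.72
eef_pos: [0.5977, 0.039, 0.1589]
tool_rot: [1.0, 0.026, -0.0, -0.0]
ft_force: [-0.5, -1.1, -0.9]
grip_width: 0.023
```

Run:
```python
from h import *
plan(.597,.039,.155,3);print(bot.get_obs()['ft_torque'].round(3))
print(proj('s2',[.597,.039,.0763]),proj('s2',[.5959,.0399,.0898+.048]))
```

```text
t 5.72 pos [0.5977 0.039  0.1589] psi 2.93 w 0.023 F [-0.5 -1.1 -0.9] j6 90.8 tilt [-0.001 -0.    -1.   ] 
 -> trans cm [-0.07 -0.01  0.39] roll -0.07
[0.001 0.085 0.03 ]
[284.4801586  276.49802693] [284.37142724 253.3994357 ]
```

Call:
play_rows --motion '[{"fingers": 1,"translation": [-0.05,0,0.1],"roll": 0},{"fingers": 1,"translation": [-0.05,0,0.2],"roll": 0},{"fingers": 1,"translation": [-0.05,0,0.3],"roll": 0},{"fingers": 1,"translation": [-0.05,0,0.3],"roll": 0},{"fingers": 1,"translation": [-0.05,0,0.3],"roll": 0}]'

```text
clock: 6.13
eef_pos: [0.5977, 0.039, 0.1578]
tool_rot: [1.0, 0.026, 0.001, 0.0]
ft_force: [-2.3, -1.1, 5.8]
grip_width: 0.0232
```

Run:
```python
from h import *
plan(.597,.039,.154,3);print(bot.get_obs()['ft_torque'].round(3))
```

```text
t 6.13 pos [0.5977 0.039  0.1578] psi 2.94 w 0.0232 F [-2.3 -1.1  5.8] j6 90.8 tilt [ 0.002  0.    -1.   ] 
 -> trans cm [-0.07 -0.01  0.38] roll -0.06
[-0.046  0.588 -0.032]
```

Call:
play_rows --motion '[{"fingers": 1,"translation": [-0.05,0,-0.2],"roll": 0},{"fingers": 1,"translation": [-0.1,0,-0.2],"roll": 0},{"fingers": 1,"translation": [-0.1,0,0],"roll": 0},{"fingers": 1,"translation": [-0.1,0,0.1],"roll": 0},{"fingers": 1,"translation": [-0.1,0,0.2],"roll": 0},{"fingers": 1,"translation": [-0.1,0,0.2],"roll": 0}]'

```text
clock: 6.63
eef_pos: [0.5968, 0.0391, 0.1548]
tool_rot: [1.0, 0.026, 0.001, -0.0]
ft_force: [0.3, 0.1, 4.4]
grip_width: 0.0232
```

Run:
```python
from h import *
plan(.597,.039,.154,3);print(bot.get_obs()['ft_torque'].round(3))
```

```text
t 6.63 pos [0.5968 0.0391 0.1548] psi 2.95 w 0.0232 F [0.3 0.1 4.4] j6 90.8 tilt [ 0.001 -0.    -1.   ] 
 -> trans cm [0.02 0.01 0.08] roll -0.05
[0.064 0.192 0.071]
```

Call:
play_rows --motion '[{"fingers": 1,"translation": [0,0,0.1],"roll": 0},{"fingers": 1,"translation": [0,0,0.15],"roll": -3},{"fingers": 1,"translation": [0,0,0.15],"roll": -7},{"fingers": 1,"translation": [0,0,0.15],"roll": -11},{"fingers": 1,"translation": [0,0,0.15],"roll": -15},{"fingers": 1,"translation": [0,0,0.15],"roll": -20},{"fingers": 1,"translation": [0,0,0.15],"roll": -25},{"fingers": 1,"translation": [0,0,0.15],"roll": -30},{"fingers": 1,"translation": [0,0,0.15],"roll": -30}]'

```text
clock: 7.38
eef_pos: [0.597, 0.0392, 0.1525]
tool_rot: [0.959, 0.284, 0.0, -0.0]
ft_force: [1.9, 0.2, -0.4]
grip_width: 0.0236
```

Run:
```python
from h import *
plan(.597,.039,.154,3);print(bot.get_obs()['ft_torque'].round(3))
```

```text
t 7.38 pos [0.597  0.0392 0.1525] psi 33.02 w 0.0236 F [ 1.9  0.2 -0.4] j6 60.7 tilt [ 0.001  0.    -1.   ] 
 -> trans cm [-0.01  0.01 -0.15] roll 30.02
[ 0.203 -0.377  0.021]
```

Call:
play_rows --motion '[{"fingers": 1,"translation": [0,0,0],"roll": -5},{"fingers": 1,"translation": [0,0,0],"roll": -10},{"fingers": 1,"translation": [0,0,0],"roll": -15},{"fingers": 1,"translation": [0,0,0],"roll": -20},{"fingers": 1,"translation": [0,0,0],"roll": -25},{"fingers": 1,"translation": [0,0,0],"roll": -30},{"fingers": 1,"translation": [0,0,0],"roll": -35},{"fingers": 1,"translation": [0,0,0],"roll": -40},{"fingers": 1,"translation": [0,0,0],"roll": -45},{"fingers": 1,"translation": [0,0,0],"roll": -50},{"fingers": 1,"translation": [0,0,0],"roll": -55},{"fingers": 1,"translation": [0,0,0],"roll": -60},{"fingers": 1,"translation": [0,0,0],"roll": -65},{"fingers": 1,"translation": [0,0,0],"roll": -70},{"fingers": 1,"translation": [0,0,0],"roll": -75},{"fingers": 1,"translation": [0,0,0],"roll": -80},{"fingers": 1,"translation": [0,0,0],"roll": -80}]'

```text
clock: 8.8
eef_pos: [0.5959, 0.0388, 0.1524]
tool_rot: [0.553, 0.833, -0.001, -0.0]
ft_force: [-1.6, -0.5, 1.3]
grip_width: 0.0229
```

Run:
```python
from h import *
plan(.597,.039,.2,3);print(bot.get_obs()['ft_torque'].round(3))
snap('top','t3');snap('side','s3')
u,v=map(int,proj('s3',[.6,-.04,.08]))
a=cv2.imread('pics/s3.png')[v-55:v+65,u-60:u+60]
b=cv2.imread('pics/t3.png')[165:265,240:380]
cv2.imwrite('pics/c5.png',np.vstack([np.hstack([cv2.resize(a,(400,400),interpolation=3),cv2.resize(b,(400,286),interpolation=3)[:286].repeat(1,0) if 0 else cv2.copyMakeBorder(cv2.resize(b,(400,286),interpolation=3),0,114,0,0,0)])]))
```

```text
t 8.8 pos [0.5959 0.0388 0.1524] psi 112.89 w 0.0229 F [-1.6 -0.5  1.3] j6 -19.2 tilt [ 0.    -0.001 -1.   ] 
 -> trans cm [-0.02  0.1  -4.76] roll 109.89
[-0.048  0.225  0.006]
```

View pics/c5.png

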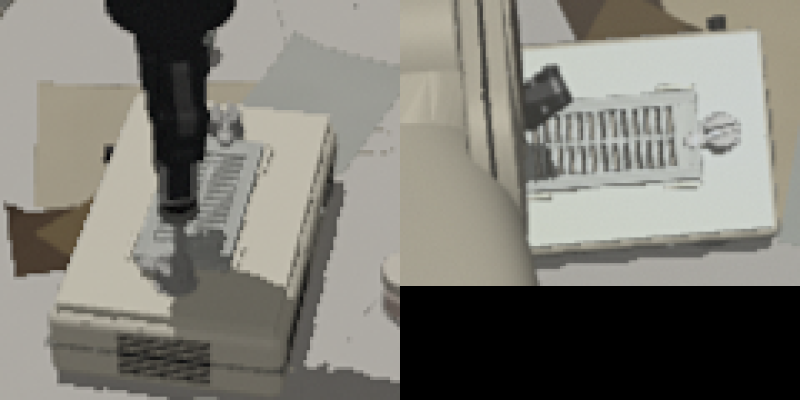

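Call:
play_rows --motion '[{"fingers": 1,"translation": [0,0,-1],"roll": 0},{"fingers": 1,"translation": [0,0,-2.5],"roll": 0},{"fingers": 1,"translation": [0,0,-5],"roll": 6},{"fingers": 1,"translation": [0,-2,-5],"roll": 12},{"fingers": 1,"translation": [0,-5,-5],"roll": 18},{"fingers": 1,"translation": [0,-8,-5],"roll": 24},{"fingers": 1,"translation": [0,-11,-5],"roll": 30},{"fingers": 1,"translation": [-2,-13,-5],"roll": 36},{"fingers": 1,"translation": [-2,-14,-5],"roll": 42},{"fingers": 1,"translation": [-2,-14,-5],"roll": 48}]'

```text
clock: 9.73
eef_pos: [0.4735, -0.0354, 0.2036]
tool_rot: [0.846, 0.533, -0.0, 0.0]
ft_force: [0.5, 0.1, -1.1]
grip_width: 0.0232
```

Run:
```python
from h import *
plan(.605,-.1245,.175,3)
snap('top','t4')
f=lambda n,u,v,:cv2.resize(cv2.imread(f'pics/{n}.png')[v-18:v+18,u-25:u+25],(400,288),interpolation=3)
cv2.imwrite('pics/c6.png',np.vstack([np.hstack([f('top0',270,217),f('top0',352,211)]),np.hstack([f('t4',270,217),f('t4',352,211)])]))
```

```text
t 9.73 pos [ 0.4735 -0.0354  0.2036] psi 64.38 w 0.0232 F [ 0.5  0.1 -1.1] j6 21.4 tilt [-0. -0. -1.] 
 -> trans cm [-2.35 15.71  2.86] roll 61.38
```

View pics/c6.png

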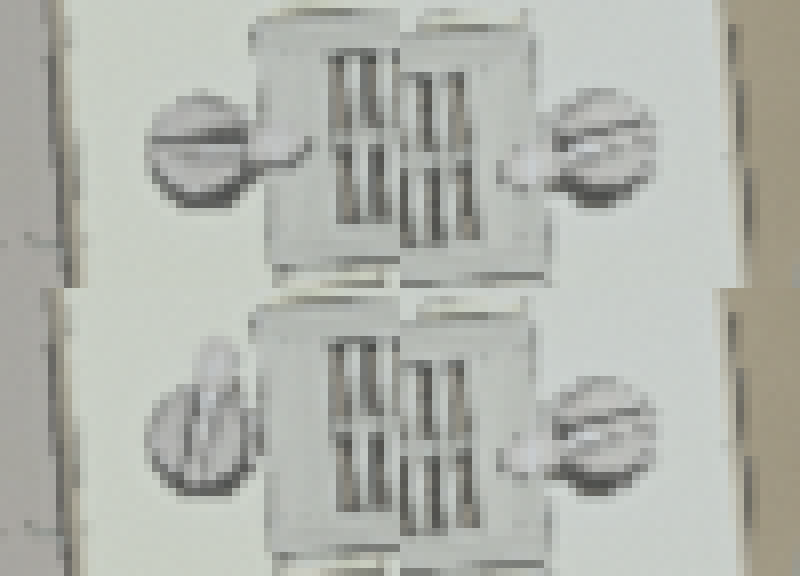

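Run:
```python
from h import *
print(ray('top0',269.5,217.2,.0763),ray('top0',351.5,210.9,.0763))
plan(.605,-.1245,.175,12)
```

```text
[0.59641007 0.03871055 0.0763    ] [ 0.60445211 -0.12399959  0.0763    ]
t 9.78 pos [ 0.4746 -0.0348  0.2037] psi 64.26 w 0.0233 F [ 0.4  0.2 -0.4] j6 21.5 tilt [ 0.     0.001 -1.   ] 
 -> trans cm [-2.41 15.64  2.88] roll 52.26
```

Call:
play_rows --motion '[{"fingers": 1,"translation": [-0.3,2,0],"roll": 6},{"fingers": 1,"translation": [-0.6,4,0],"roll": 12},{"fingers": 1,"translation": [-0.9,6,0],"roll": 18},{"fingers": 1,"translation": [-1.2,8,0],"roll": 24},{"fingers": 1,"translation": [-1.5,10,0],"roll": 30},{"fingers": 1,"translation": [-1.8,12,0],"roll": 36},{"fingers": 1,"translation": [-2.1,14,0],"roll": 42},{"fingers": 1,"translation": [-2.4,15.6,0],"roll": 48},{"fingers": 1,"translation": [-2.4,15.6,1],"roll": 52.3},{"fingers": 1,"translation": [-2.4,15.6,2],"roll": 52.3},{"fingers": 1,"translation": [-2.4,15.6,2.8],"roll": 52.3},{"fingers": 1,"translation": [-2.4,15.6,2.8],"roll": 52.3},{"fingers": 1,"translation": [-2.4,15.6,2.8],"roll": 52.3},{"fingers": 1,"translation": [-2.4,15.6,2.8],"roll": 52.3}]'

```text
clock: 10.95
eef_pos: [0.6064, -0.1215, 0.1752]
tool_rot: [0.994, 0.111, 0.0, 0.0]
ft_force: [-0.6, -0.6, -0.6]
grip_width: 0.0234
```

Run:
```python
from h import *
plan(.6048,-.1245,.155,12)
```

```text
t 10.95 pos [ 0.6064 -0.1215  0.1752] psi 12.71 w 0.0234 F [-0.6 -0.6 -0.6] j6 66.0 tilt [ 0.  0. -1.] 
 -> trans cm [-0.22  0.26  2.02] roll 0.71
```

Call:
play_rows --motion '[{"fingers": 1,"translation": [0,0,0.5],"roll": 0.5},{"fingers": 1,"translation": [0,0,1],"roll": 0.5},{"fingers": 1,"translation": [0,0,1],"roll": 0.5}]'

```text
clock: 11.2
eef_pos: [0.6059, -0.1217, 0.1639]
tool_rot: [0.994, 0.106, -0.001, -0.0]
ft_force: [-0.2, 0.9, -0.9]
grip_width: 0.023
```

Run:
```python
from h import *
plan(.6048,-.1245,.155,12)
```

```text
t 11.2 pos [ 0.6059 -0.1217  0.1639] psi 12.15 w 0.023 F [-0.2  0.9 -0.9] j6 66.5 tilt [-0.001 -0.001 -1.   ] 
 -> trans cm [-0.16  0.26  0.89] roll 0.15
```

Call:
play_rows --motion '[{"fingers": 1,"translation": [-0.15,0.26,0],"roll": 0},{"fingers": 1,"translation": [-0.15,0.26,0.2],"roll": 0},{"fingers": 1,"translation": [-0.15,0.26,0.4],"roll": 0},{"fingers": 1,"translation": [-0.15,0.26,0.6],"roll": 0},{"fingers": 1,"translation": [-0.15,0.26,0.8],"roll": 0},{"fingers": 1,"translation": [-0.15,0.26,0.9],"roll": 0},{"fingers": 1,"translation": [-0.15,0.26,0.9],"roll": 0}]'

```text
clock: 11.78
eef_pos: [0.6054, -0.1248, 0.1559]
tool_rot: [0.994, 0.106, -0.0, 0.0]
ft_force: [-0.4, -0.1, 1.9]
grip_width: 0.0231
```

Run:
```python
from h import *
plan(.6048,-.1245,.1525,12);print(bot.get_obs()['ft_torque'].round(3))
```

```text
t 11.78 pos [ 0.6054 -0.1248  0.1559] psi 12.13 w 0.0231 F [-0.4 -0.1  1.9] j6 66.2 tilt [-0.  0. -1.] 
 -> trans cm [-0.05 -0.04  0.34] roll 0.13
[-0.161  0.257  0.068]
```

In the slot with little side force; press to the bottom and turn.

Call:
play_rows --motion '[{"fingers": 1,"translation": [-0.04,0,0.15],"roll": 0},{"fingers": 1,"translation": [-0.04,0,0.3],"roll": -3},{"fingers": 1,"translation": [-0.04,0,0.3],"roll": -7},{"fingers": 1,"translation": [-0.04,0,0.3],"roll": -11},{"fingers": 1,"translation": [-0.04,0,0.3],"roll": -15},{"fingers": 1,"translation": [-0.04,0,0.3],"roll": -20},{"fingers": 1,"translation": [-0.04,0,0.3],"roll": -25},{"fingers": 1,"translation": [-0.04,0,0.3],"roll": -25}]'

```text
clock: 12.45
eef_pos: [0.6054, -0.1246, 0.1525]
tool_rot: [0.948, 0.319, 0.0, -0.0]
ft_force: [0.8, -0.2, -0.8]
grip_width: 0.0235
```

Run:
```python
from h import *
plan(.6048,-.1245,.1525,117);print(bot.get_obs()['ft_torque'].round(3))
```

```text
t 12.45 pos [ 0.6054 -0.1246  0.1525] psi 37.22 w 0.0235 F [ 0.8 -0.2 -0.8] j6 41.1 tilt [ 0.001 -0.    -1.   ] 
 -> trans cm [-0.04 -0.05  0.  ] roll -79.78
[ 0.016 -0.049  0.002]
```

Call:
play_rows --motion '[{"fingers": 1,"translation": [0,0,0],"roll": -5},{"fingers": 1,"translation": [0,0,0],"roll": -10},{"fingers": 1,"translation": [0,0,0],"roll": -15},{"fingers": 1,"translation": [0,0,0],"roll": -20},{"fingers": 1,"translation": [0,0,0],"roll": -25},{"fingers": 1,"translation": [0,0,0],"roll": -30},{"fingers": 1,"translation": [0,0,0],"roll": -35},{"fingers": 1,"translation": [0,0,0],"roll": -40},{"fingers": 1,"translation": [0,0,0],"roll": -45},{"fingers": 1,"translation": [0,0,0],"roll": -50},{"fingers": 1,"translation": [0,0,0],"roll": -55},{"fingers": 1,"translation": [0,0,0],"roll": -60},{"fingers": 1,"translation": [0,0,0],"roll": -65},{"fingers": 1,"translation": [0,0,0],"roll": -70},{"fingers": 1,"translation": [0,0,0],"roll": -75},{"fingers": 1,"translation": [0,0,0],"roll": -80},{"fingers": 1,"translation": [0,0,0],"roll": -83},{"fingers": 1,"translation": [0,0,0],"roll": -83}]'

```text
clock: 13.95
eef_pos: [0.6046, -0.125, 0.1525]
tool_rot: [0.5, 0.866, -0.001, -0.001]
ft_force: [-1.3, -0.7, 0.7]
grip_width: 0.0234
```

Call:
play_rows --motion '[{"fingers": 1,"translation": [0,0,-1],"roll": 0},{"fingers": 1,"translation": [0,0,-2.5],"roll": 0},{"fingers": 1,"translation": [0,0,-5],"roll": 0},{"fingers": 1,"translation": [0,-2,-5],"roll": 6},{"fingers": 1,"translation": [0,-5,-5],"roll": 12},{"fingers": 1,"translation": [0,-8,-5],"roll": 18},{"fingers": 1,"translation": [3,-11,-5],"roll": 24},{"fingers": 1,"translation": [6,-13,-5],"roll": 30},{"fingers": 1,"translation": [9,-14,-5],"roll": 36},{"fingers": 1,"translation": [9,-14,-5],"roll": 42},{"fingers": 1,"translation": [9,-14,-5],"roll": 45}]'

```text
clock: 14.87
eef_pos: [0.4376, -0.1162, 0.2038]
tool_rot: [0.794, 0.607, 0.001, 0.0]
ft_force: [0.8, 0.4, -0.4]
grip_width: 0.0232
```

Run:
```python
from h import *
plan(.4597,.248,.2,75)
snap('top','t5')
f=lambda n,u,v,:cv2.resize(cv2.imread(f'pics/{n}.png')[v-18:v+18,u-25:u+25],(400,288),interpolation=3)
cv2.imwrite('pics/c7.png',np.hstack([f('t5',270,217),f('t5',352,211)]))
```

```text
t 14.87 pos [ 0.4376 -0.1162  0.2038] psi 74.79 w 0.0232 F [ 0.8  0.4 -0.4] j6 0.3 tilt [ 0.001  0.001 -1.   ] 
 -> trans cm [35.73 -7.42  0.4 ] roll -0.21
```

View pics/c7.png

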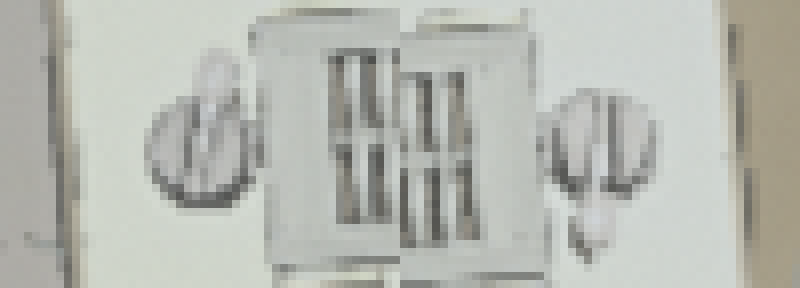

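Call:
play_rows --motion '[{"fingers": 1,"translation": [2,-0.4,0],"roll": 0},{"fingers": 1,"translation": [5,-1,0],"roll": 0},{"fingers": 1,"translation": [8,-1.6,0],"roll": 0},{"fingers": 1,"translation": [11,-2.3,0],"roll": 0},{"fingers": 1,"translation": [14,-2.9,0],"roll": 0},{"fingers": 1,"translation": [17,-3.5,0],"roll": 0},{"fingers": 1,"translation": [20,-4.2,0],"roll": 0},{"fingers": 1,"translation": [23,-4.8,0],"roll": 0},{"fingers": 1,"translation": [26,-5.4,0],"roll": 0},{"fingers": 1,"translation": [29,-6,0],"roll": 0},{"fingers": 1,"translation": [32,-6.6,0],"roll": 0},{"fingers": 1,"translation": [34,-7.1,0],"roll": 0},{"fingers": 1,"translation": [35.7,-7.4,0],"roll": 0},{"fingers": 1,"translation": [35.7,-7.4,0],"roll": 0},{"fingers": 1,"translation": [35.7,-7.4,0],"roll": 0},{"fingers": 1,"translation": [35.7,-7.4,0],"roll": 0}]'

```text
clock: 16.25
eef_pos: [0.459, 0.2465, 0.2029]
tool_rot: [0.793, 0.61, -0.0, 0.0]
ft_force: [-0.2, 0.0, -0.8]
grip_width: 0.0233
```

Run:
```python
from h import *
plan(.4598,.2475,.09,75)
```

```text
t 16.25 pos [0.459  0.2465 0.2029] psi 75.12 w 0.0233 F [-0.2  0.  -0.8] j6 43.1 tilt [-0. -0. -1.] 
 -> trans cm [ 0.12  0.05 11.29] roll 0.12
```

Call:
play_rows --motion '[{"fingers": 1,"translation": [0.1,0.05,2],"roll": 0},{"fingers": 1,"translation": [0.1,0.05,4],"roll": 0},{"fingers": 1,"translation": [0.1,0.05,5],"roll": 0},{"fingers": 1,"translation": [0.1,0.05,6],"roll": 0},{"fingers": 1,"translation": [0.1,0.05,7],"roll": 0},{"fingers": 1,"translation": [0.1,0.05,8],"roll": 0},{"fingers": 1,"translation": [0.1,0.05,8],"roll": 0}]'

```text
clock: 16.83
eef_pos: [0.4588, 0.2468, 0.1209]
tool_rot: [0.793, 0.609, -0.002, -0.0]
ft_force: [-0.4, -0.7, -1.5]
grip_width: 0.023
```

Run:
```python
from h import *
plan(.4598,.2475,.09,75)
```

```text
t 16.83 pos [0.4588 0.2468 0.1209] psi 75.11 w 0.023 F [-0.4 -0.7 -1.5] j6 43.2 tilt [-0.002 -0.002 -1.   ] 
 -> trans cm [0.1  0.09 3.09] roll 0.11
```

Tip is about 16 mm into the hole with no force. Lower the rest, release, rise.

Call:
play_rows --motion '[{"fingers": 1,"translation": [0.05,0.05,1],"roll": 0},{"fingers": 1,"translation": [0.05,0.05,2],"roll": 0},{"fingers": 1,"translation": [0.05,0.05,2.6],"roll": 0},{"fingers": 1,"translation": [0.05,0.05,3],"roll": 0},{"fingers": 1,"translation": [0.05,0.05,3.15],"roll": 0},{"fingers": 1,"translation": [0.05,0.05,3.15],"roll": 0},{"fingers": 1,"translation": [0.05,0.05,3.15],"roll": 0},{"fingers": 0.2,"translation": [0.05,0.05,3.15],"roll": 0},{"fingers": -0.2,"translation": [0.05,0.05,3.15],"roll": 0},{"fingers": -1,"translation": [0.05,0.05,3.15],"roll": 0},{"fingers": -1,"translation": [0.05,0.05,3.15],"roll": 0},{"fingers": -1,"translation": [0.05,0.05,3.15],"roll": 0},{"fingers": -1,"translation": [0.05,0.05,3.15],"roll": 0}]'

```text
clock: 17.92
eef_pos: [0.4604, 0.248, 0.0915]
tool_rot: [0.793, 0.61, 0.0, 0.0]
ft_force: [-0.9, -0.2, 0.5]
grip_width: 0.0853
```

Run:
```python
from h import *
plan(.459,.248,.22,75)
snap('side','s6'); crop('s6',265,300,405,410,5,'c8')
```

```text
t 17.92 pos [0.4604 0.248  0.0915] psi 75.13 w 0.0853 F [-0.9 -0.2  0.5] j6 43.2 tilt [ 0.  0. -1.] 
 -> trans cm [ -0.03  -0.13 -12.85] roll 0.13
```

View pics/c8.png

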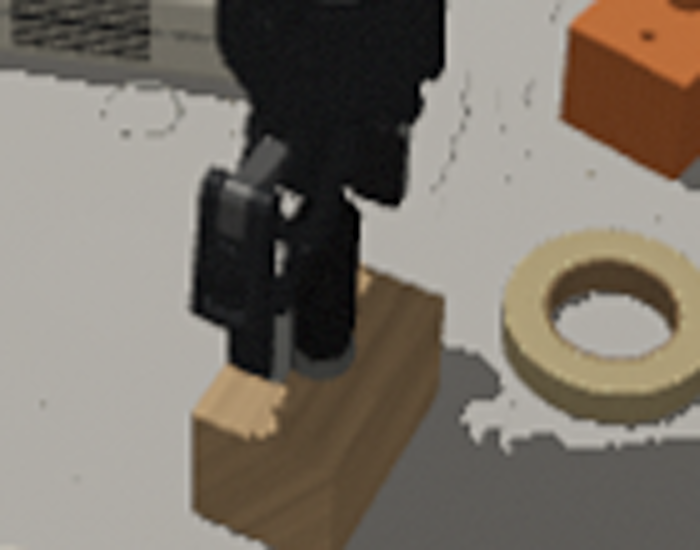

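Call:
play_rows --motion '[{"fingers": -1,"translation": [0,0,-2],"roll": 0},{"fingers": -1,"translation": [0,0,-5],"roll": 0},{"fingers": -1,"translation": [0,0,-9],"roll": 0},{"fingers": -1,"translation": [0,0,-13],"roll": 0},{"fingers": -1,"translation": [0,0,-13],"roll": 0},{"fingers": -1,"translation": [0,0,-13],"roll": 0}]'

```text
clock: 18.47
eef_pos: [0.4621, 0.2489, 0.2245]
tool_rot: [0.793, 0.61, 0.004, 0.001]
ft_force: [0.3, -0.1, -0.2]
grip_width: 0.0852
```

Run:
```python
from h import *
plan(.6012,-.0432,.15,3)
for p in[(440,265),(588,362)]:print(ray('top0',*p,0))
```

```text
t 18.47 pos [0.4621 0.2489 0.2245] psi 75.14 w 0.0852 F [ 0.3 -0.1 -0.2] j6 43.2 tilt [ 0.005  0.005 -1.   ] 
 -> trans cm [-24.71  20.9    7.44] roll 72.14
[ 0.49228188 -0.31327991  0.        ]
[ 0.28142213 -0.61411176  0.        ]
```

Call:
play_rows --motion '[{"fingers": -1,"translation": [-2,1.7,0],"roll": 6},{"fingers": -1,"translation": [-4.5,3.8,0],"roll": 12},{"fingers": -1,"translation": [-7,5.9,0],"roll": 18},{"fingers": -1,"translation": [-9.5,8,0],"roll": 24},{"fingers": -1,"translation": [-12,10.1,0],"roll": 30},{"fingers": -1,"translation": [-14.5,12.2,1],"roll": 36},{"fingers": -1,"translation": [-17,14.3,2],"roll": 42},{"fingers": -0.7,"translation": [-19.5,16.4,3],"roll": 48},{"fingers": -0.7,"translation": [-22,18.5,4],"roll": 54},{"fingers": -0.7,"translation": [-24,20.2,5],"roll": 60},{"fingers": -0.7,"translation": [-24.6,20.9,6],"roll": 66},{"fingers": -0.7,"translation": [-24.6,20.9,7.4],"roll": 72},{"fingers": -0.7,"translation": [-24.6,20.9,7.4],"roll": 72},{"fingers": -0.7,"translation": [-24.6,20.9,7.4],"roll": 72},{"fingers": -0.7,"translation": [-24.6,20.9,7.4],"roll": 72}]'

```text
clock: 19.72
eef_pos: [0.5987, -0.043, 0.1469]
tool_rot: [1.0, 0.029, -0.001, -0.0]
ft_force: [0.5, 0.1, 0.1]
grip_width: 0.0725
```

Run:
```python
from h import *
plan(.6012,-.0432,.085,3)
snap('side','s7');o=bot.get_obs();print(proj('s7',o['eef_pos']))
```

```text
t 19.72 pos [ 0.5987 -0.043   0.1469] psi 3.29 w 0.0725 F [0.5 0.1 0.1] j6 82.6 tilt [-0.001 -0.    -1.   ] 
 -> trans cm [0.25 0.03 6.19] roll 0.29
[292.92601598 226.17921018]
```

Call:
play_rows --motion '[{"fingers": -0.7,"translation": [0.2,0,1.5],"roll": 0.3},{"fingers": -0.7,"translation": [0.2,0,3],"roll": 0.3},{"fingers": -0.7,"translation": [0.2,0,4.5],"roll": 0.3},{"fingers": -0.7,"translation": [0.2,0,5.5],"roll": 0.3},{"fingers": -0.7,"translation": [0.2,0,6.2],"roll": 0.3},{"fingers": -0.7,"translation": [0.2,0,6.2],"roll": 0.3},{"fingers": -0.7,"translation": [0.2,0,6.2],"roll": 0.3}]'

```text
clock: 20.35
eef_pos: [0.6014, -0.0431, 0.0857]
tool_rot: [1.0, 0.025, 0.0, 0.0]
ft_force: [0.1, 0.7, 0.4]
grip_width: 0.0722
```

Run:
```python
from h import *
plan(.6012,-.0432,.075,3)
snap('side','s8');crop('s8',240,205,360,295,6,'c9')
```

```text
t 20.35 pos [ 0.6014 -0.0431  0.0857] psi 2.88 w 0.0722 F [0.1 0.7 0.4] j6 83.0 tilt [ 0.  0. -1.] 
 -> trans cm [-0.02  0.01  1.07] roll -0.12
```

View pics/c9.png

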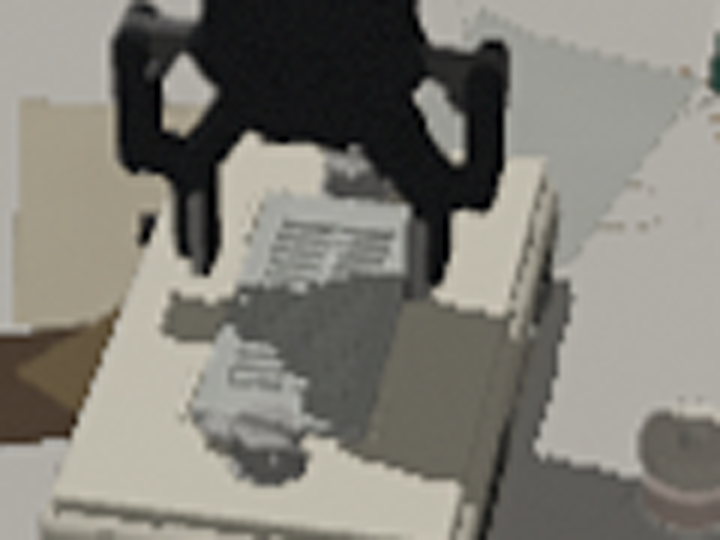

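Call:
play_rows --motion '[{"fingers": -0.7,"translation": [0,0,0.3],"roll": 0},{"fingers": -0.7,"translation": [0,0,0.6],"roll": 0},{"fingers": -0.7,"translation": [0,0,0.9],"roll": 0},{"fingers": -0.7,"translation": [0,0,1.0],"roll": 0},{"fingers": -0.7,"translation": [0,0,1.0],"roll": 0}]'

```text
clock: 20.82
eef_pos: [0.6009, -0.0433, 0.0749]
tool_rot: [1.0, 0.025, -0.0, -0.0]
ft_force: [-0.1, 0.2, -1.3]
grip_width: 0.0727
```

Call:
play_rows --motion '[{"fingers": -0.7,"translation": [0,0,0.2],"roll": 0},{"fingers": -0.7,"translation": [0,0,0.3],"roll": 0},{"fingers": -0.7,"translation": [0,0,0.3],"roll": 0}]'

```text
clock: 21.07
eef_pos: [0.6011, -0.0433, 0.072]
tool_rot: [1.0, 0.025, -0.0, -0.0]
ft_force: [0.1, 0.1, -0.1]
grip_width: 0.0726
```

Call:
play_rows --motion '[{"fingers": -0.7,"translation": [0,0,0.2],"roll": 0},{"fingers": -0.7,"translation": [0,0,0.3],"roll": 0},{"fingers": -0.7,"translation": [0,0,0.3],"roll": 0}]'

```text
clock: 21.32
eef_pos: [0.601, -0.0433, 0.069]
tool_rot: [1.0, 0.025, -0.0, -0.0]
ft_force: [-0.0, -0.9, 0.3]
grip_width: 0.0728
```

Call:
play_rows --motion '[{"fingers": -0.7,"translation": [0,0,0.1],"roll": 0},{"fingers": -0.7,"translation": [0,0,0.2],"roll": 0},{"fingers": -0.7,"translation": [0,0,0.2],"roll": 0}]'

```text
clock: 21.57
eef_pos: [0.6011, -0.0433, 0.0671]
tool_rot: [1.0, 0.025, -0.0, 0.0]
ft_force: [-0.6, -0.5, 0.6]
grip_width: 0.0725
```

Call:
play_rows --motion '[{"fingers": -0.55,"translation": [0,0,0],"roll": 0},{"fingers": -0.5,"translation": [0,0,0],"roll": 0},{"fingers": -0.45,"translation": [0,0,0],"roll": 0},{"fingers": -0.4,"translation": [0,0,0],"roll": 0},{"fingers": -0.4,"translation": [0,0,0],"roll": 0},{"fingers": -0.4,"translation": [0,0,0],"roll": 0}]'

```text
clock: 22.07
eef_pos: [0.6017, -0.0434, 0.069]
tool_rot: [1.0, 0.025, 0.001, 0.0]
ft_force: [-2.3, 0.1, 8.0]
grip_width: 0.0606
```

Call:
play_rows --motion '[{"fingers": -0.4,"translation": [0,0,-0.1],"roll": 0},{"fingers": -0.2,"translation": [0,0,-0.1],"roll": 0},{"fingers": -0.2,"translation": [0,0,-0.1],"roll": 0}]'

```text
clock: 22.32
eef_pos: [0.6016, -0.0434, 0.0693]
tool_rot: [1.0, 0.025, 0.001, 0.0]
ft_force: [-1.2, 0.8, 7.9]
grip_width: 0.0597
```

Call:
play_rows --motion '[{"fingers": -0.1,"translation": [0,0,-0.1],"roll": 0},{"fingers": 0,"translation": [0,0,-0.1],"roll": 0},{"fingers": 0,"translation": [0,0,-0.1],"roll": 0}]'

```text
clock: 22.57
eef_pos: [0.6012, -0.0433, 0.0693]
tool_rot: [1.0, 0.025, 0.0, -0.0]
ft_force: [-1.0, 0.0, 2.7]
grip_width: 0.0599
```

Call:
play_rows --motion '[{"fingers": 0.5,"translation": [0,0,0],"roll": 0},{"fingers": 1,"translation": [0,0,0],"roll": 0},{"fingers": 1,"translation": [0,0,0],"roll": 0},{"fingers": 1,"translation": [0,0,0],"roll": 0}]'

```text
clock: 22.9
eef_pos: [0.6012, -0.0433, 0.0693]
tool_rot: [1.0, 0.025, -0.0, -0.0]
ft_force: [-0.7, 0.2, 3.2]
grip_width: 0.0595
```

Call:
play_rows --motion '[{"fingers": 1,"translation": [0,0,-0.3],"roll": 0},{"fingers": 1,"translation": [0,0,-0.8],"roll": 0},{"fingers": 1,"translation": [0,0,-1.5],"roll": 0},{"fingers": 1,"translation": [0,0,-2.5],"roll": 0},{"fingers": 1,"translation": [0,0,-3.5],"roll": 0},{"fingers": 1,"translation": [0,0,-4.5],"roll": 0},{"fingers": 1,"translation": [0,0,-6],"roll": 0},{"fingers": 1,"translation": [0,0,-6],"roll": 0},{"fingers": 1,"translation": [0,0,-6],"roll": 0}]'

```text
clock: 23.65
eef_pos: [0.6024, -0.0434, 0.131]
tool_rot: [1.0, 0.025, 0.002, 0.0]
ft_force: [-0.3, 0.8, -0.1]
grip_width: 0.0598
```

Run:
```python
from h import *
plan(.558,-.30,.13,93)
snap('side','s9');snap('top','t9')
a=cv2.imread('pics/s9.png')[180:300,220:380];b=cv2.imread('pics/t9.png')
cv2.imwrite('pics/c10.png',np.hstack([cv2.resize(a,(520,390),interpolation=3),cv2.resize(b[165:325,180:292],(273,390))]))
```

```text
t 23.65 pos [ 0.6024 -0.0434  0.131 ] psi 2.83 w 0.0598 F [-0.3  0.8 -0.1] j6 83.0 tilt [ 0.004  0.    -1.   ] 
 -> trans cm [-5.7  25.41  0.09] roll -90.17
```

Call:
play_rows --motion '[{"fingers": 1,"translation": [-0.2,1,-2],"roll": 0},{"fingers": 1,"translation": [-0.6,2.7,-2],"roll": -5},{"fingers": 1,"translation": [-1,4.5,-2],"roll": -11},{"fingers": 1,"translation": [-1.4,6.3,-2],"roll": -17},{"fingers": 1,"translation": [-1.8,8.1,-2],"roll": -23},{"fingers": 1,"translation": [-2.2,9.9,-2],"roll": -29},{"fingers": 1,"translation": [-2.6,11.7,-2],"roll": -35},{"fingers": 1,"translation": [-3,13.5,-2],"roll": -41},{"fingers": 1,"translation": [-3.4,15.3,-2],"roll": -47},{"fingers": 1,"translation": [-3.8,17.1,-2],"roll": -53},{"fingers": 1,"translation": [-4.2,18.9,-2],"roll": -59},{"fingers": 1,"translation": [-4.6,20.7,-2],"roll": -65},{"fingers": 1,"translation": [-5,22.5,-2],"roll": -71},{"fingers": 1,"translation": [-5.4,24,-2],"roll": -77},{"fingers": 1,"translation": [-5.7,25.4,-2],"roll": -83},{"fingers": 1,"translation": [-5.7,25.4,-1],"roll": -88},{"fingers": 1,"translation": [-5.7,25.4,0],"roll": -92},{"fingers": 1,"translation": [-5.7,25.4,0],"roll": -92},{"fingers": 1,"translation": [-5.7,25.4,0],"roll": -92}]'

```text
clock: 25.33
eef_pos: [0.5558, -0.2993, 0.1276]
tool_rot: [0.677, 0.736, -0.0, -0.002]
ft_force: [0.5, -0.1, 0.2]
grip_width: 0.0598
```

Run:
```python
from h import *
plan(.558,-.30,.012,94)
```

```text
t 25.33 pos [ 0.5558 -0.2993  0.1276] psi 94.72 w 0.0598 F [ 0.5 -0.1  0.2] j6 -33.0 tilt [ 0.002 -0.003 -1.   ] 
 -> trans cm [-0.11  0.25 11.56] roll 0.72
```

Call:
play_rows --motion '[{"fingers": 1,"translation": [0,0.3,2],"roll": 2},{"fingers": 1,"translation": [0,0.3,4],"roll": 3},{"fingers": 1,"translation": [0,0.3,6],"roll": 3},{"fingers": 1,"translation": [0,0.3,8],"roll": 3},{"fingers": 1,"translation": [0,0.3,9.5],"roll": 3},{"fingers": 1,"translation": [0,0.3,10.5],"roll": 3},{"fingers": 1,"translation": [0,0.3,11],"roll": 3},{"fingers": 1,"translation": [0,0.3,11.3],"roll": 3},{"fingers": 1,"translation": [0,0.3,11.3],"roll": 3},{"fingers": 1,"translation": [0,0.3,11.3],"roll": 3}]'

```text
clock: 26.17
eef_pos: [0.5606, -0.2999, 0.0173]
tool_rot: [0.696, 0.718, 0.0, 0.001]
ft_force: [0.0, 0.1, -0.7]
grip_width: 0.0596
```

Call:
play_rows --motion '[{"fingers": 1,"translation": [0,0,0.1],"roll": 0},{"fingers": 1,"translation": [0,0,0.2],"roll": 0},{"fingers": 1,"translation": [0,0,0.3],"roll": 0},{"fingers": 1,"translation": [0,0,0.3],"roll": 0}]'

```text
clock: 26.5
eef_pos: [0.5599, -0.2996, 0.0135]
tool_rot: [0.696, 0.718, 0.0, 0.0]
ft_force: [0.6, -0.9, -0.1]
grip_width: 0.0602
```

Call:
play_rows --motion '[{"fingers": 1,"translation": [0,0,0.1],"roll": 0},{"fingers": 1,"translation": [0,0,0.2],"roll": 0},{"fingers": 1,"translation": [0,0,0.3],"roll": 0},{"fingers": 1,"translation": [0,0,0.35],"roll": 0},{"fingers": 1,"translation": [0,0,0.35],"roll": 0}]'

```text
clock: 26.92
eef_pos: [0.56, -0.2996, 0.0104]
tool_rot: [0.696, 0.718, 0.0, 0.0]
ft_force: [-0.8, 0.4, 3.6]
grip_width: 0.0594
```

Call:
play_rows --motion '[{"fingers": 1,"translation": [0,0,0.05],"roll": 0},{"fingers": 1,"translation": [0,0,0.1],"roll": 0},{"fingers": 1,"translation": [0,0,0.1],"roll": 0}]'

```text
clock: 27.17
eef_pos: [0.56, -0.2996, 0.0103]
tool_rot: [0.696, 0.718, 0.0, 0.0]
ft_force: [-3.7, 1.2, 8.8]
grip_width: 0.0596
```

Call:
play_rows --motion '[{"fingers": -0.4,"translation": [0,0,-0.05],"roll": 0},{"fingers": -0.5,"translation": [0,0,-0.05],"roll": 0},{"fingers": -0.6,"translation": [0,0,-0.05],"roll": 0},{"fingers": -0.8,"translation": [0,0,-0.05],"roll": 0},{"fingers": -0.9,"translation": [0,0,-0.05],"roll": 0},{"fingers": -0.9,"translation": [0,0,-0.05],"roll": 0},{"fingers": -0.9,"translation": [0,0,-0.05],"roll": 0}]'

```text
clock: 27.75
eef_pos: [0.5597, -0.2995, 0.009]
tool_rot: [0.696, 0.718, -0.0, -0.0]
ft_force: [-0.2, -0.2, 0.4]
grip_width: 0.0811
```

Call:
play_rows --motion '[{"fingers": -0.9,"translation": [0,0,-0.5],"roll": 0},{"fingers": -0.9,"translation": [0,0,-1.5],"roll": 0},{"fingers": -0.9,"translation": [0,0,-3],"roll": 0},{"fingers": -0.9,"translation": [0,0,-6],"roll": 0},{"fingers": -0.9,"translation": [0,0,-10],"roll": 0},{"fingers": -0.9,"translation": [0,0,-14],"roll": 0},{"fingers": -0.9,"translation": [0,4,-18],"roll": 0},{"fingers": -0.9,"translation": [0,-4,-18],"roll": 0},{"fingers": -0.9,"translation": [0,-8,-18],"roll": 0},{"fingers": -0.9,"translation": [0,-12,-18],"roll": 0},{"fingers": -0.9,"translation": [0,-16,-18],"roll": 0},{"fingers": -0.9,"translation": [0,-20,-18],"roll": 0},{"fingers": -0.9,"translation": [0,-24,-18],"roll": 0},{"fingers": -0.9,"translation": [0,-24,-18],"roll": 0},{"fingers": -0.9,"translation": [0,-24,-18],"roll": 0}]'

```text
clock: 29.0
eef_pos: [0.3159, -0.3067, 0.1905]
tool_rot: [0.697, 0.717, -0.0, -0.0]
ft_force: [0.9, -0.3, -0.2]
grip_width: 0.0812
```

Run:
```python
from h import *
plan(.558,-.30,.012,94)
snap('side','sF');snap('top','tF')
t=cv2.imread('pics/tF.png')[130:320,120:480];s=cv2.imread('pics/sF.png')[190:420,190:420]
o=np.zeros((600,790,3),np.uint8)
t=cv2.resize(t,(560,296),interpolation=3);s=cv2.resize(s,(300,300),interpolation=3)
o[:296,:560]=t;o[298:598,:300]=s
o[298:598,310:790]=cv2.resize(cv2.imread('pics/tF.png')[170:295,340:540],(480,300),interpolation=3)
cv2.imwrite('pics/cF.png',o)
```

```text
t 29.0 pos [ 0.3159 -0.3067  0.1905] psi 91.61 w 0.0812 F [ 0.9 -0.3 -0.2] j6 -45.7 tilt [-0.    -0.001 -1.   ] 
 -> trans cm [-1.000e-02  2.424e+01  1.782e+01] roll -2.39
```

View pics/cF.png

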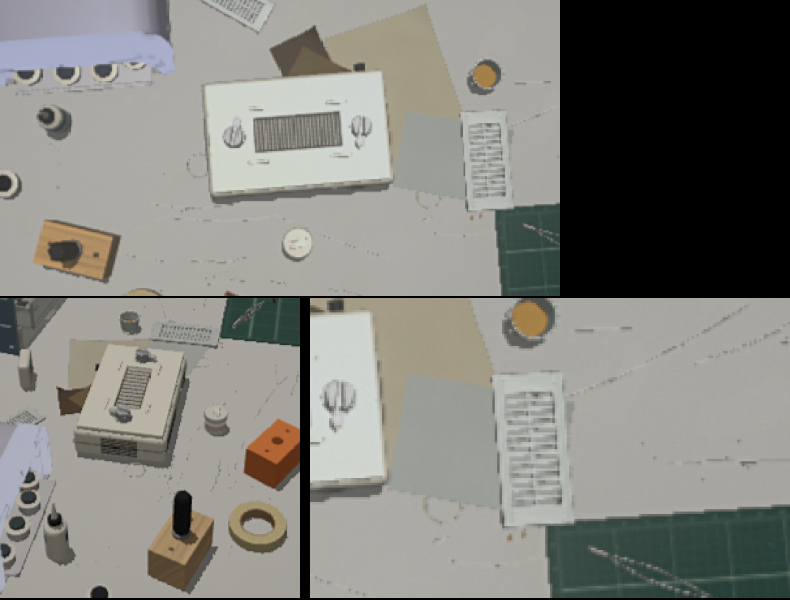

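```bash
python3 -c "
from workcell import bot
print(bot.job_done())"
```

```text
the job is handed in; nothing more can be done
None
```

The job was done in the order asked and handed in at about 29 s. I took the screwdriver, turned both cams anticlockwise, put the screwdriver back in its hole, then moved the cover to the table.

- **Cams:** the top view shows both tongues clear of the cover. I estimated cam_1 at about 80° and cam_2 at about 87°. Cam_1 is a little short of the stop but past the release angle (1.1 rad, about 63°), so I did not go back to turn it further.
- **Screwdriver:** the last picture shows it upright and seated in the beech block.
- **Cover:** it lies flat, top side up, centred near (0.56, -0.30), between the cup and the cutting mat. I lowered it until it touched the table with about 9 N, then let go, so it was not dropped.
- **Bystanders:** the jar, bottle and cup look to be where they started.
- **Forces:** the highest reading I saw was about 9 N. I read it at the end of each move, not continuously.
- **Disagreement:** the finger opening read 60 mm on the 62 mm cover and 23 mm on the 22 mm handle. Both grips held.

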